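# Press home the tread studs of an upturned shoe

### The arm

A 6-joint arm with a two-finger parallel gripper is mounted at the origin on the work surface. World frame = base frame: x ahead of the robot, y to its left, z up, the work surface at z = 0. Lengths are in m, angles in rad, forces in N, time in s.
With the tool pointing down it reaches from about 0.3 to 0.775 m from the base axis. Payload 14.6 kg.
Tool frame: the origin (TCP) lies on the centre line of the jaws, within the pads' length; the fingertips stand 25 mm ahead of it and the grasp point (between the pads) lies 6 mm ahead of it (ctrl.tip_reach is the distance from the TCP to the fingertips, in m); z points along the fingers, y is the line along which they close (so a half turn about z gives the same grasp; the last joint's range is limited). The gripper opens to 94 mm and grips with 3 to 60 N. Pads are 16 mm wide; open, the fingers measure 119 mm over their backs; the gripper's body (75 mm by 177 mm) begins 78 mm behind the grasp point.
Start: joints at [1.225, 0.3, 1.521, -0, 1.321, -0.067], TCP at [0.151, 0.529, 0.23] pointing down, gripper open.
Joint ranges: [-3.03, 3.03], [-0.79, 2.21], [0.23, 2.52], [-1.04, 4.18], [0, 3.07], [-2.55, 2.55]. Speed limits (rad/s): [2.22, 2.22, 2.57, 3.14, 3.14, 3.14].

### API

Orientations are given as [roll, pitch, yaw] about the fixed x, y, z axes, in that order (R = Rz(yaw) Ry(pitch) Rx(roll)).
In Python, from station import ctrl gives the robot as it stands. The module is installed in compiled form; this text tells all that it offers.
- The arm moves only by the tool apply_moves, never from a script. Its argument "deltas" is a list of rows, each a list of 7 numbers: the closure in counts, from 0 (fully open) to 255 (shut), then the shift along the world's x, y, z in cm, then the turn, a rotation vector about the world's x, y, z in rad. In form: [[jaw, tx, ty, tz, ax, ay, az], ...]. A call has 1 to 10 rows; each row shifts and turns the commanded pose from where the row before left it; what a row does not reach is not made up. A row lasts 1/10 s, in which the tool goes at most 50 mm and 8.59 degrees, less where a joint would pass 70% of its speed; a pose out of reach is approached as far as the arm can. A call with a gripper value outside its range is refused whole. The fingers move at their own pace and stop on an object; "grip_force" is the grip in N (left out, the last holds). Time passes only in rows, so rows that do not move let the fingers close. It gives the time, the measured TCP pose, the force, the opening and the grip force at its end, in the units of the state.
- ctrl.get_obs(): the state, without advancing time (a new reading comes with each control period).
- ctrl.camera(name): name is "scene" or "side" or "wrist"; returns a dict with "img" (420x560x3 uint8, red, green, blue), "K" (3x3 intrinsics, pixels), "pose" (4x4, takes a point from camera to world coordinates); the wrist camera has in their place "hand_eye" (4x4, takes a point from camera to tool coordinates, whose origin is the TCP and whose axes are the flange's). Camera axes: x right, y up, looking along -z (the intrinsics and any distortion apply to the point x, -y, -z); pixel columns grow to the right and rows downward; lengths in m; the calibration is good to about 2 mm. A picture is of the moment at which its call begins: read the wrist's pose just before it. There is no depth.
- ctrl.hand_in(): hands the job in; it is judged then, once.
The state is a dict: "time_s": time; "qpos": joint angles; "joint_vel": joint speeds; "tau": joint torques, N m; "ee_pos": TCP position; "eef_rot": TCP orientation; "force": force on the tool from outside, world axes, zero at the start; "moment": the same for the moment, N m; "grip_width": finger opening in m; "grip_force": force on a finger pad.
Only numpy, scipy, OpenCV 4.12 (cv2) and the standard library are available. Lean on these libraries where they do the work, as an engineer would, in place of code of your own. Each camera call takes 0.05 s, during which the arm holds its last target. There are 200 camera calls.

### The job

The upturned shoe in the wooden cradle has three push-in tread studs standing proud of its sole. With the fingertips press each one lightly until it is home: first the round one at the heel, then the small round one at the toe, and last the bar in the middle. Leave the shoe lying in its cradle, neither lifted nor shifted, and leave the things around it where they are.

Things in the scene. Friction and masses are not known exactly. Their poses are not given: they have to be found in the camera images.
- heel_stud (a joint): How far the heel stud is pushed into the sole (m): 0 to 0.001 at the start, 0.006 home (its stop; 0.0045 is enough). It slides straight down, yields at about 2 N and stays where it is left. A round stud, 44 mm across, whose top stands 11 mm above the sole at 0 and 5 mm when home.
- toe_stud (a joint): The same for the toe stud: a round stud 30 mm across near the toe (the broad, longer-tapering end of the sole); same travel, forces, face and height.
- middle_stud (a joint): The same for the middle stud: a bar 24 mm along the shoe by 50 mm across it, in the middle of the sole; same travel, forces, face and height.
- heel_stud_top (a point): Centre of the flat top of the heel stud, about 133 mm above the bench at the start, 98 mm from mid-sole towards the heel; z up, x towards the toe. It sinks as the stud goes in. The top is a rubber face that, once the stud is home, starts to give at 3.6 N, is 5 mm deeper at its end at about 14 N, and springs back. A press of 5 to 10 N is enough; over 25 N is too hard.
- toe_stud_top (a point): Centre of the flat top of the toe stud, same height and axes; 88 mm from the middle of the sole towards the toe.
- middle_stud_top (a point): Centre of the flat top of the middle stud, same height and axes; 5 mm from the middle of the sole towards the heel.
- shoe: The shoe on its yellow last, brown leather, 280 mm long, up to 101 mm wide, 92 mm high, about 0.8 kg, lying loose and sole up in the cradle. Origin at the underside of the last, below the middle of the sole, 30 mm above the bench; x points to the toe, z up to the sole, which is flat and 92 mm above the origin (122 mm above the bench).
- cradle: Fixed wooden cradle under the shoe, base 260 x 120 mm, 16 mm thick, with a saddle under the heel and one under the toe, all below the sole. Origin on the bench under its centre; x along the shoe to the toe.
- glue_jar: Bystander: standing glue jar, 68 mm across, 95 mm tall; origin at the centre of its underside.
- tack_tin: Bystander: low steel tin, 64 mm across, 42 mm tall; origin at the centre of its underside.
- hammer: Bystander: hammer lying on the bench to one side of the shoe, handle to its -x; origin under its middle.
- brush: Bystander: brush lying on the bench to one side of the shoe, handle to its -x; origin under its middle.

How it is judged:
On the way, in this order (a step that is already met when the one before it is completed fails the run):
1. the heel stud is pressed home while the other two still stand proud (value of joint heel_stud above 0.0045 m and value of joint each of toe_stud, middle_stud below 0.002 m), for 0.1 s.
2. the toe stud is pressed home while the middle one still stands proud (value of joint each of heel_stud, toe_stud above 0.0045 m and value of joint middle_stud below 0.002 m), for 0.1 s.
3. the middle stud is pressed home as well (value of joint each of heel_stud, toe_stud, middle_stud above 0.0045 m), for 0.1 s.
At the end, for the whole second after the job is handed in: All three studs are pushed in at least 4.5 mm of their 6 mm, the shoe rests in its cradle within 15 mm of where it lay and tilted less than 0.08 rad, and the jar, tin, hammer and brush are within 20 mm of where they were (all of step 3 and distance of shoe from where it was at the start of the episode below 0.015 m and angle between shoe's own z axis and vertical below 0.08 rad and linear speed of shoe below 0.02 m/s and distance of each of glue_jar, tack_tin, hammer, brush from where it was at the start of the episode below 0.02 m); the robot touches nothing.
It fails at once if the toe stud is pushed in (over 2 mm) before the heel stud is home (value of joint toe_stud above 0.002 m and value of joint heel_stud below 0.0045 m).
It fails at once if the middle stud is pushed in (over 2 mm) before the toe stud is home (value of joint middle_stud above 0.002 m and value of joint toe_stud below 0.0045 m).
It fails at once if the shoe or a stud is pressed with more than 25 N (contact force between any of the fingers, the arm and shoe above 25 N).
It fails at once if the shoe is shifted or lifted by more than 15 mm or tipped by more than 0.15 rad (distance of shoe from where it was at the start of the episode above 0.015 m or angle between shoe's own z axis and vertical above 0.15 rad).
It fails at once if the glue jar, tack tin, hammer or brush is moved more than 20 mm (distance of any of glue_jar, tack_tin, hammer, brush from where it was at the start of the episode above 0.02 m).
It also fails if it takes over 45 s, if anything falls off the work surface, if the arm or the gripper's body presses on something with over 40 N, if the wrist force passes 120 N, or if a joint passes its speed limit or range.

## Working session

There is one attempt and no reset: what is moved stays moved. The work goes in short steps, Python scripts to look and compute and a tool call to move; the robot and the scene stay as the last step left them, time stands still between calls to the robot, and variables do not carry over. Pictures are saved under pics/ and viewed, at most 10 in all, crops included, and the job is handed in when it is done.

Besides the shell and the picture viewer there is one more tool, called after "Emit:" as name([rows], argument=value, ...), one row to a line, values as JSON. apply_moves: Moves the arm, as the interface text tells. Its arguments: {"type":"object","properties":{"deltas":{"type":"array"},"grip_force":{"type":"number"}},"required":["deltas"]}

```bash
mkdir -p pics
python3 - <<'E'
from station import ctrl
import cv2
o=ctrl.get_obs(); print({k:o[k] for k in('time_s','ee_pos','eef_rot','force','grip_width')},ctrl.tip_reach)
for n in('scene','side','wrist'):
    c=ctrl.camera(n); cv2.imwrite(f'pics/{n}0.png',c['img'][:,:,::-1])
    print(n,c['K'].tolist(),(c['pose'] if 'pose' in c else c['hand_eye']).round(4).tolist(),[k for k in c])
E
```

```text
{'time_s': 0.0, 'ee_pos': array([0.15128236, 0.52853949, 0.2298921 ]), 'eef_rot': array([-3.14043384e+00, -7.19376330e-05,  2.86281756e+00]), 'force': array([-0.4992093 ,  0.07499375,  0.14523168]), 'grip_width': 0.09410018270815207} 0.025
scene [[450.04970446453365, 0.0, 277.8444664542261], [0.0, 450.04970446453365, 212.15711534949594], [0.0, 0.0, 1.0]] [[-0.5625, -0.7059, 0.4303, 0.9946], [0.8268, -0.4784, 0.296, 0.2916], [-0.0031, 0.5223, 0.8528, 0.9153], [0.0, 0.0, 0.0, 1.0]] ['img', 'K', 'pose']
side [[463.332412186388, 0.0, 277.5503249499779], [0.0, 463.332412186388, 213.51519361877047], [0.0, 0.0, 1.0]] [[0.9506, 0.2098, -0.2288, 0.3373], [-0.3103, 0.6196, -0.721, -0.7354], [-0.0095, 0.7564, 0.6541, 0.7879], [0.0, 0.0, 0.0, 1.0]] ['img', 'K', 'pose']
wrist [[291.62600484898684, 0.0, 281.89343578209963], [0.0, 291.62600484898684, 209.0394420456464], [0.0, 0.0, 1.0]] [[0.0011, 0.962, 0.2732, 0.0794], [1.0, -0.0012, 0.0, 0.0002], [0.0004, 0.2732, -0.962, -0.1551], [0.0, 0.0, 0.0, 1.0]] ['img', 'K', 'hand_eye']
```

View pics/scene0.png

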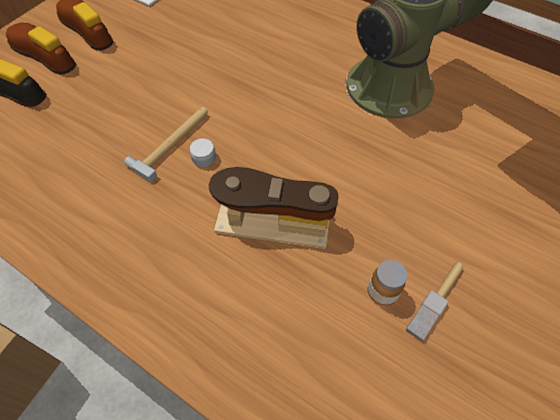

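View pics/side0.png

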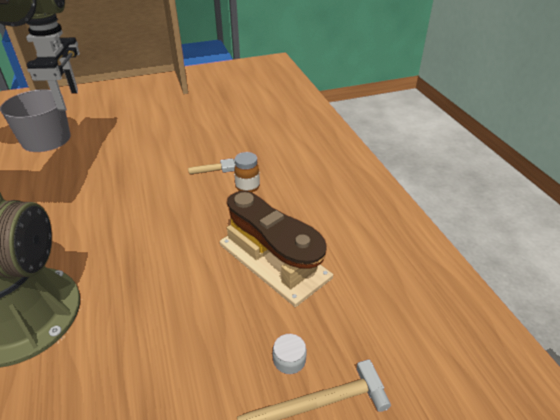

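The scene view shows the heel stud at (319,194), the middle bar at (276,187) and the toe stud at (232,183). In the side view they are at (244,200), (272,219) and (303,241).

```bash
cat > h.py <<'E'
import numpy as np
from scipy.spatial.transform import Rotation as R
def ray(K,P,u,v):
    d=np.linalg.inv(K)@[u,v,1]; d=P[:3,:3]@[d[0],-d[1],-d[2]]; return P[:3,3],d/np.linalg.norm(d)
def tri(rays):
    A=sum(np.eye(3)-np.outer(d,d) for _,d in rays); b=sum((np.eye(3)-np.outer(d,d))@p for p,d in rays)
    x=np.linalg.solve(A,b); return x,[np.linalg.norm(np.cross(d,x-p)) for p,d in rays]
def atz(r,z): return r[0]+r[1]*(z-r[0][2])/r[1][2]
def wpose(o,he):
    T=np.eye(4);T[:3,:3]=R.from_euler('xyz',o['eef_rot']).as_matrix();T[:3,3]=o['ee_pos'];return T@he
E
python3 - <<'E'
from station import ctrl
from h import *
s=ctrl.camera('scene');d=ctrl.camera('side')
P={}
for n,a,b in(('heel',(319,194),(244,200)),('mid',(276,187),(272,219)),('toe',(232,183),(303,241))):
    r=[ray(s['K'],s['pose'],*a),ray(d['K'],d['pose'],*b)]
    P[n],e=tri(r); print(n,P[n].round(4),np.round(e,4),[atz(q,.133).round(4) for q in r])
v=P['toe']-P['heel'];print(np.linalg.norm(v),np.arctan2(v[1],v[0]))
for n,a,b in(('jar',(391,274),(246,160)),('tin',(203,148),(290,346))):
    print(n,tri([ray(s['K'],s['pose'],*a),ray(d['K'],d['pose'],*b)])[0].round(3))
E
```

```text
heel [0.5111 0.0639 0.1257] [0.0007 0.0007] [array([0.5148, 0.0662, 0.133 ]), array([0.5096, 0.0545, 0.133 ])]
mid [ 0.5498 -0.0206  0.1286] [0.0018 0.0018] [array([ 0.5506, -0.0182,  0.133 ]), array([ 0.5497, -0.0268,  0.133 ])]
toe [ 0.5912 -0.1046  0.1266] [0.0001 0.0001] [array([ 0.5944, -0.1014,  0.133 ]), array([ 0.5888, -0.1108,  0.133 ])]
0.1865836054394398 -1.126813089765676
jar [0.57  0.271 0.088]
tin [ 0.503 -0.274  0.039]
```

Emit:
apply_moves([
  [255,2.4,-3.1,0,0,0,-0.06],
  [255,2.4,-3.1,0,0,0,-0.06],
  [255,2.4,-3.1,0,0,0,-0.06],
  [255,2.4,-3.1,0,0,0,-0.06],
  [255,2.4,-3.1,0,0,0,-0.06],
  [255,2.4,-3.1,0,0,0,-0.06],
  [255,2.4,-3.1,0,0,0,-0.06],
  [255,2.4,-3.1,0,0,0,-0.06],
], grip_force=10)

```text
time_s: 1.05
ee_pos: [0.344, 0.2794, 0.2305]
eef_rot: [3.141, 0.0, 2.38]
force: [1.0, 0.6, -0.6]
grip_width: 0.0332
grip_force: 0.0
```

Emit:
apply_moves([
  [255,2.4,-3.1,0,0,0,-0.06],
  [255,2.4,-3.1,0,0,0,-0.06],
  [255,2.4,-3.1,0,0,0,-0.06],
  [255,2.4,-3.1,0,0,0,-0.06],
  [255,2.4,-3.1,0,0,0,-0.06],
  [255,2.4,-3.1,0,0,0,-0.06],
  [255,2.4,-3.1,0,0,0,-0.008],
  [255,0,0,0,0,0,0],
  [255,0,0,0,0,0,0],
])

```text
time_s: 1.95
ee_pos: [0.5113, 0.0634, 0.2301]
eef_rot: [-3.141, -0.0, 2.014]
force: [0.1, 0.8, 0.1]
grip_width: 0.0003
grip_force: 0.0
```

Run:
```python
from station import ctrl
import cv2
from h import *
o=ctrl.get_obs(); print({k:o[k] for k in('time_s','ee_pos','eef_rot','force','grip_width')})
c=ctrl.camera('wrist'); cv2.imwrite('pics/w1.png',c['img'][:,:,::-1])
np.savez('w1.npz',K=c['K'],P=wpose(o,c['hand_eye']))
```

```text
{'time_s': 1.95, 'ee_pos': array([0.51129384, 0.06337914, 0.23005006]), 'eef_rot': array([-3.14084250e+00, -4.48207624e-04,  2.01353322e+00]), 'force': array([0.10037478, 0.83983886, 0.09121395]), 'grip_width': 0.00031184127579920464}
```

View pics/w1.png

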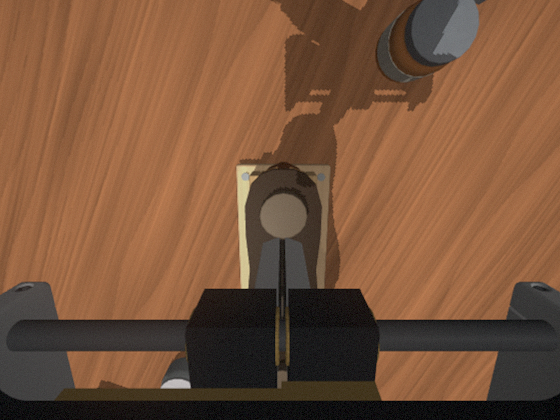

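The wrist view shows the heel stud centred at about (283.5,216). The fingertips end near (283,240), lined up with the shoe.

Run:
```python
from station import ctrl
from h import *
w=np.load('w1.npz');r=ray(w['K'],w['P'],283.5,216)
s=ctrl.camera('scene');d=ctrl.camera('side')
q=[r,ray(s['K'],s['pose'],319,194),ray(d['K'],d['pose'],244,200)]
print(atz(r,.133),atz(r,.126));x,e=tri(q);print(x,e);print(tri(q[:2])[0],tri([q[0],q[2]])[0])
```

```text
[0.51223051 0.06544339 0.133     ] [0.51319223 0.06350046 0.126     ]
[0.51188162 0.06379123 0.12628165] [np.float64(0.0012700827395673148), np.float64(0.0011690472069851034), np.float64(0.0008156127679223632)]
[0.51268246 0.06485629 0.12958235] [0.51241945 0.06349996 0.12562196]
```

Emit:
apply_moves([
  [255,0.1,0.2,-2,0,0,0],
  [255,0,0,-2,0,0,0],
  [255,0,0,-1.5,0,0,0],
  [255,0,0,-0.6,0,0,0],
  [255,0,0,-0.4,0,0,0],
  [255,0,0,0,0,0,0],
  [255,0,0,0,0,0,0],
])

```text
time_s: 2.8
ee_pos: [0.5126, 0.0659, 0.1662]
eef_rot: [3.141, 0.0, 2.015]
force: [0.4, 0.2, 0.5]
grip_width: 0.0002
grip_force: 0.0
```

Emit:
apply_moves([
  [255,0,0,-0.1,0,0,0],
  [255,0,0,-0.1,0,0,0],
  [255,0,0,-0.1,0,0,0],
  [255,0,0,-0.1,0,0,0],
  [255,0,0,0,0,0,0],
  [255,0,0,0,0,0,0],
])

```text
time_s: 3.4
ee_pos: [0.5124, 0.0657, 0.1614]
eef_rot: [-3.142, 0.0, 2.015]
force: [0.2, 0.8, -0.2]
grip_width: 0.0006
grip_force: 0.0
```

Emit:
apply_moves([
  [255,0,0,-0.1,0,0,0],
  [255,0,0,-0.1,0,0,0],
  [255,0,0,-0.1,0,0,0],
  [255,0,0,0,0,0,0],
  [255,0,0,0,0,0,0],
])

```text
time_s: 3.9
ee_pos: [0.5124, 0.0658, 0.1584]
eef_rot: [-3.142, -0.0, 2.015]
force: [0.4, -0.3, -0.5]
grip_width: 0.0008
grip_force: 0.0
```

Emit:
apply_moves([
  [255,0,0,-0.1,0,0,0],
  [255,0,0,-0.1,0,0,0],
  [255,0,0,-0.1,0,0,0],
  [255,0,0,0,0,0,0],
  [255,0,0,0,0,0,0],
])

```text
time_s: 4.4
ee_pos: [0.5123, 0.0657, 0.1554]
eef_rot: [-3.141, -0.0, 2.015]
force: [0.4, -0.2, -0.8]
grip_width: 0.0008
grip_force: 0.1
```

Emit:
apply_moves([
  [255,0,0,-0.1,0,0,0],
  [255,0,0,-0.1,0,0,0],
  [255,0,0,0,0,0,0],
  [255,0,0,0,0,0,0],
])

```text
time_s: 4.8
ee_pos: [0.5123, 0.0657, 0.1533]
eef_rot: [-3.141, -0.0, 2.015]
force: [0.1, 0.0, -0.4]
grip_width: 0.0004
grip_force: 0.0
```

Emit:
apply_moves([
  [255,0,0,-0.1,0,0,0],
  [255,0,0,0,0,0,0],
  [255,0,0,0,0,0,0],
])

```text
time_s: 5.1
ee_pos: [0.5123, 0.0658, 0.1524]
eef_rot: [-3.142, -0.0, 2.015]
force: [-0.5, -0.2, -0.5]
grip_width: 0.0006
grip_force: 0.0
```

Emit:
apply_moves([
  [255,0,0,-0.1,0,0,0],
  [255,0,0,-0.1,0,0,0],
  [255,0,0,0,0,0,0],
])

```text
time_s: 5.4
ee_pos: [0.5124, 0.0658, 0.1507]
eef_rot: [3.141, 0.0, 2.015]
force: [-3.2, -0.6, 5.9]
grip_width: 0.0001
grip_force: 3.3
```

Run:
```python
from station import ctrl
import cv2,numpy as np
a=ctrl.camera('scene')['img'][140:250,210:350];b=ctrl.camera('side')['img'][150:260,180:320]
cv2.imwrite('pics/p2.png',cv2.resize(np.vstack([a,b])[:,:,::-1],None,fx=2.7,fy=2.7,interpolation=2))
```

```text
(no output)
```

View pics/p2.png

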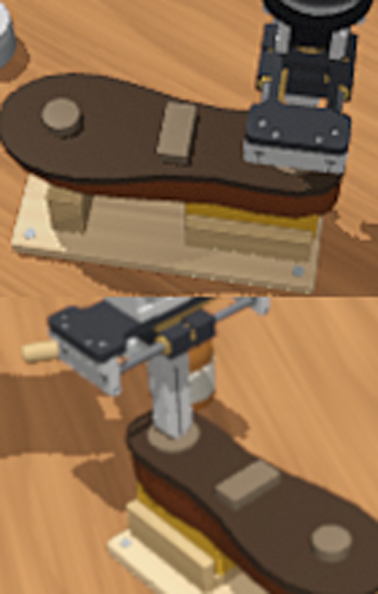

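The fingertips sit on the heel stud. I'll let the force settle, then press a little further.

Emit:
apply_moves([
  [255,0,0,0,0,0,0],
  [255,0,0,0,0,0,0],
])

```text
time_s: 5.7
ee_pos: [0.5124, 0.0658, 0.1508]
eef_rot: [3.141, 0.0, 2.015]
force: [-2.5, 0.2, 5.9]
grip_width: 0.0005
grip_force: 3.2
```

Emit:
apply_moves([
  [255,0,0,-0.1,0,0,0],
  [255,0,0,0,0,0,0],
  [255,0,0,0,0,0,0],
])

```text
time_s: 6.0
ee_pos: [0.5124, 0.0657, 0.15]
eef_rot: [3.141, 0.0, 2.015]
force: [-3.3, -0.1, 8.3]
grip_width: 0.0003
grip_force: 4.0
```

Stiffness of 2–3 N/mm matches the rubber face on its stop, so the heel is home. Next I'll raise and go over the toe stud.

Emit:
apply_moves([
  [255,0,0,1,0,0,0],
  [255,0,0,3,0,0,0],
  [255,0,0,4,0,0,0],
  [255,1.6,-3.4,0,0,0,0],
  [255,1.6,-3.4,0,0,0,0],
  [255,1.6,-3.4,0,0,0,0],
  [255,1.6,-3.4,0,0,0,0],
  [255,1.6,-3.4,0,0,0,0],
  [255,0,0,0,0,0,0],
  [255,0,0,0,0,0,0],
])

```text
time_s: 7.0
ee_pos: [0.5922, -0.1046, 0.2292]
eef_rot: [-3.141, -0.001, 2.014]
force: [-0.7, 1.6, -0.1]
grip_width: 0.0004
grip_force: 0.0
```

Run:
```python
from station import ctrl
import cv2
from h import *
o=ctrl.get_obs(); print({k:o[k] for k in('time_s','ee_pos','eef_rot','force')})
c=ctrl.camera('wrist'); s=ctrl.camera('scene')['img'][140:250,210:350]
i=cv2.resize(s[:,:,::-1],(560,440),interpolation=2)
cv2.imwrite('pics/w3.png',np.hstack([c['img'][60:360,180:380,::-1].repeat(2,0).repeat(2,1)[:600],np.zeros((600,400,3),np.uint8)]) if 0 else cv2.resize(c['img'][60:360,130:430,::-1],(600,600),interpolation=2))
cv2.imwrite('pics/s3.png',i)
np.savez('w3.npz',K=c['K'],P=wpose(o,c['hand_eye']))
```

```text
{'time_s': 7.0, 'ee_pos': array([ 0.59222102, -0.10457128,  0.22922036]), 'eef_rot': array([-3.14110773e+00, -5.89908600e-04,  2.01365109e+00]), 'force': array([-0.71825782,  1.6326252 , -0.05171563])}
```

View pics/w3.png

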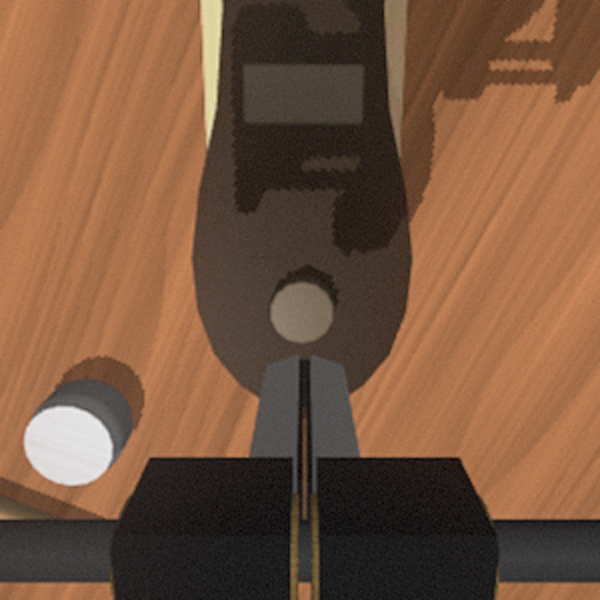

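View pics/s3.png

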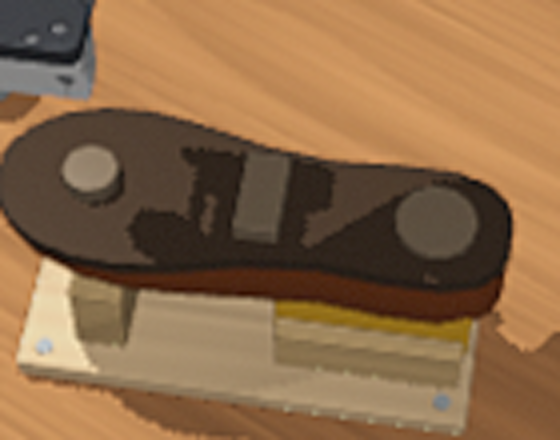

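The scene crop shows the heel stud now low on the sole and the toe stud still proud. In the wrist view the toe stud is at full-image (281,216) and the bar at (282,107).

Run:
```python
from h import *
w=np.load('w3.npz')
for p in((281,216),(282,107)): print(atz(ray(w['K'],w['P'],*p),.133))
```

```text
[ 0.59102481 -0.10322223  0.133     ]
[ 0.55190141 -0.01888907  0.133     ]
```

Emit:
apply_moves([
  [255,-0.1,0.1,-2,0,0,0],
  [255,0,0,-2,0,0,0],
  [255,0,0,-1.5,0,0,0],
  [255,0,0,-1,0,0,0],
  [255,0,0,-0.3,0,0,0],
  [255,0,0,0,0,0,0],
  [255,0,0,0,0,0,0],
])

```text
time_s: 7.8
ee_pos: [0.5917, -0.1031, 0.1624]
eef_rot: [3.141, 0.001, 2.015]
force: [0.9, -0.5, -0.6]
grip_width: 0.0005
grip_force: 0.0
```

Emit:
apply_moves([
  [255,0,0,-0.1,0,0,0],
  [255,0,0,-0.1,0,0,0],
  [255,0,0,-0.1,0,0,0],
  [255,0,0,-0.1,0,0,0],
  [255,0,0,-0.1,0,0,0],
  [255,0,0,-0.1,0,0,0],
  [255,0,0,-0.1,0,0,0],
  [255,0,0,0,0,0,0],
  [255,0,0,0,0,0,0],
])

```text
time_s: 8.7
ee_pos: [0.5913, -0.1032, 0.1543]
eef_rot: [-3.141, -0.0, 2.015]
force: [-0.1, -0.3, 0.3]
grip_width: 0.0006
grip_force: 0.0
```

Emit:
apply_moves([
  [255,0,0,-0.1,0,0,0],
  [255,0,0,0,0,0,0],
  [255,0,0,0,0,0,0],
])

```text
time_s: 9.0
ee_pos: [0.5913, -0.1032, 0.1533]
eef_rot: [-3.141, -0.0, 2.015]
force: [-0.4, -0.2, 0.2]
grip_width: 0.0006
grip_force: 0.0
```

Emit:
apply_moves([
  [255,0,0,-0.1,0,0,0],
  [255,0,0,-0.1,0,0,0],
  [255,0,0,0,0,0,0],
  [255,0,0,0,0,0,0],
])

```text
time_s: 9.4
ee_pos: [0.5914, -0.1032, 0.1517]
eef_rot: [3.141, 0.0, 2.015]
force: [-1.8, 0.2, 5.4]
grip_width: 0.0006
grip_force: 2.4
```

Emit:
apply_moves([
  [255,0,0,-0.1,0,0,0],
  [255,0,0,0,0,0,0],
  [255,0,0,0,0,0,0],
])

```text
time_s: 9.7
ee_pos: [0.5914, -0.1032, 0.1508]
eef_rot: [3.141, 0.0, 2.015]
force: [-2.5, 0.3, 6.3]
grip_width: 0.0008
grip_force: 3.2
```

Emit:
apply_moves([
  [255,0,0,-0.1,0,0,0],
  [255,0,0,0,0,0,0],
  [255,0,0,0,0,0,0],
])

```text
time_s: 10.0
ee_pos: [0.5914, -0.1033, 0.15]
eef_rot: [3.141, 0.0, 2.015]
force: [-3.1, 0.7, 7.4]
grip_width: 0.0005
grip_force: 4.0
```

Emit:
apply_moves([
  [255,0,0,1,0,0,0],
  [255,0,0,2,0,0,0],
  [255,-1.0,2.1,0,0,0,0],
  [255,-1.0,2.1,0,0,0,0],
  [255,-1.0,2.1,0,0,0,0],
  [255,-1.0,2.1,0,0,0,0],
  [255,0,0,0,0,0,0],
  [255,0,0,0,0,0,0],
])

```text
time_s: 10.8
ee_pos: [0.5516, -0.0193, 0.1798]
eef_rot: [3.141, 0.0, 2.016]
force: [0.4, 0.2, -0.0]
grip_width: 0.0005
grip_force: 0.0
```

Run:
```python
from station import ctrl
import cv2,numpy as np
a=ctrl.camera('scene')['img'][140:250,200:350];b=ctrl.camera('side')['img'][170:280,210:360]
cv2.imwrite('pics/p4.png',cv2.resize(np.vstack([a,b])[:,:,::-1],None,fx=2.7,fy=2.7,interpolation=2))
```

```text
(no output)
```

View pics/p4.png

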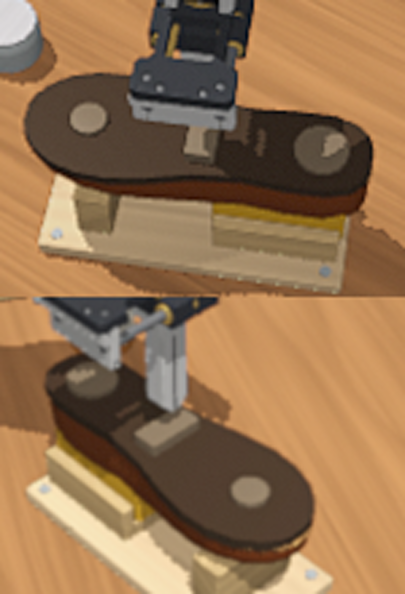

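The heel and toe studs are both low now, the bar is still proud, and the fingers are above it. Pressing the bar.

Emit:
apply_moves([
  [255,0,0,-1,0,0,0],
  [255,0,0,-0.6,0,0,0],
  [255,0,0,-0.2,0,0,0],
  [255,0,0,-0.1,0,0,0],
  [255,0,0,-0.1,0,0,0],
  [255,0,0,-0.1,0,0,0],
  [255,0,0,-0.1,0,0,0],
  [255,0,0,-0.1,0,0,0],
  [255,0,0,0,0,0,0],
  [255,0,0,0,0,0,0],
])

```text
time_s: 11.9
ee_pos: [0.5514, -0.0193, 0.1565]
eef_rot: [3.141, 0.0, 2.015]
force: [1.2, -0.4, -0.3]
grip_width: 0.0003
grip_force: 0.3
```

Emit:
apply_moves([
  [255,0,0,-0.1,0,0,0],
  [255,0,0,-0.1,0,0,0],
  [255,0,0,-0.1,0,0,0],
  [255,0,0,-0.1,0,0,0],
  [255,0,0,0,0,0,0],
  [255,0,0,0,0,0,0],
])

```text
time_s: 12.5
ee_pos: [0.5513, -0.0193, 0.1523]
eef_rot: [-3.141, -0.0, 2.015]
force: [0.7, -0.3, -0.4]
grip_width: 0.0006
grip_force: 0.3
```

Emit:
apply_moves([
  [255,0,0,-0.1,0,0,0],
  [255,0,0,-0.1,0,0,0],
  [255,0,0,0,0,0,0],
  [255,0,0,0,0,0,0],
])

```text
time_s: 12.9
ee_pos: [0.5514, -0.0192, 0.1508]
eef_rot: [3.141, 0.0, 2.015]
force: [-2.6, 0.8, 7.9]
grip_width: 0.0003
grip_force: 3.2
```

Emit:
apply_moves([
  [255,0,0,-0.1,0,0,0],
  [255,0,0,0,0,0,0],
  [255,0,0,0,0,0,0],
])

```text
time_s: 13.2
ee_pos: [0.5514, -0.0192, 0.15]
eef_rot: [3.141, 0.0, 2.015]
force: [-3.4, 0.7, 7.4]
grip_width: 0.0002
grip_force: 4.0
```

Emit:
apply_moves([
  [255,0,0,1,0,0,0],
  [255,0,0,3,0,0,0],
  [255,0,0,4,0,0,0],
  [255,0,0,4,0,0,0],
  [255,0,0,4,0,0,0],
  [255,0,0,0,0,0,0],
  [255,0,0,0,0,0,0],
])

```text
time_s: 13.9
ee_pos: [0.5513, -0.0192, 0.3099]
eef_rot: [3.141, 0.0, 2.015]
force: [-0.6, -0.3, -1.4]
grip_width: 0.0002
grip_force: 0.0
```

Run:
```python
from station import ctrl
import cv2,numpy as np
a=ctrl.camera('scene')['img'][140:250,200:350];b=ctrl.camera('side')['img'][170:280,210:360]
cv2.imwrite('pics/p5.png',cv2.resize(np.vstack([a,b])[:,:,::-1],None,fx=2.7,fy=2.7,interpolation=2))
```

```text
(no output)
```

View pics/p5.png

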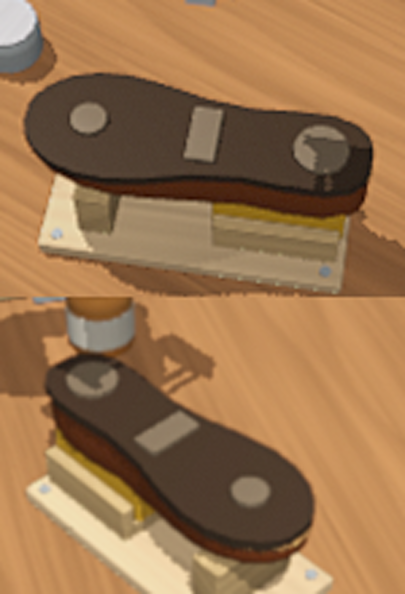

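All three studs are low, the shoe hasn't moved, and the arm is clear.

```bash
python3 -c "
from station import ctrl
print(ctrl.hand_in())"
```

```text
the job is handed in; nothing more can be done
None
```

I pressed the heel, toe and middle studs home in that order, with about 8 N at most on the settled force readings; the last pictures show all three low and the shoe unmoved in its cradle, and the job is handed in, though no verdict came back.

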